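# Pull the axle clip with the hooked pick

### The arm

A 7-joint arm with a two-finger parallel gripper is mounted at the origin on the work surface. World frame = base frame: x ahead of the robot, y to its left, z up, the work surface at z = 0. Lengths are in mm, angles in rad, forces in N, time in s.
With the tool pointing down it reaches from about 400 to 900 mm from the base axis. Payload 5.6 kg.
Tool frame: the origin (TCP) lies midway between the tips of the shut fingers; the grasp point (between the pads) lies 19 mm behind it; x points along the fingers, z is the direction in which the jaws open and shut, and the axes are right-handed (so a half turn about x gives the same grasp; the last joint's range is limited). The gripper opens to 92 mm and grips with 3 to 60 N. Pads are 20 mm wide; open, the fingers measure 128 mm over their backs; the gripper's body (75 mm by 189 mm) begins 69 mm behind the grasp point.
Start: joints at [-1.3, 0.468, -0.012, 1.603, 0.006, 1.071, -0.056], TCP at [200.68, 618.253, 214.592] pointing down, gripper open.
Joint ranges: [-2.53, 2.53], [-0.31, 2.02], [-1.57, 1.55], [0.28, 2.44], [-1.29, 4.43], [0.15, 1.84], [-2.92, 2.92]. Speed limits (rad/s): [2.57, 2.57, 3.14, 3.14, 3.14, 3.14, 3.14].

### API

Orientations are given as [roll, pitch, yaw] about the fixed x, y, z axes, in that order (R = Rz(yaw) Ry(pitch) Rx(roll)).
In Python, from workcell import observe, grab_frame, camera_info, finish_job gives the robot as it stands.
- The arm moves only by the tool carry_out, never from a script. Its argument "increments" is one flat list of numbers, 6 for each row, row after row: the shift along the tool's x, y, z in cm, then the turn, a rotation vector about the tool's x, y, z in rad. A call has 1 to 12 rows; each row shifts and turns the commanded pose from where the row before left it, along the tool's axes as they then stand; what a row does not reach is not made up. A row lasts 1/10 s, in which the tool goes at most 50 mm and 8.59 degrees, less where a joint would pass 70% of its speed; a pose out of reach is approached as far as the arm can. A call is refused whole if a number of a shift passes 5 or a number of a turn 0.15, either way. A call with a gripper value outside its range is refused whole. "claw" is the closure, from -1 (fully open) to 1 (shut), so that 0 is half open, set as the call begins (left out, the last holds). The fingers move at their own pace and stop on an object; the grip force is fixed at half the most. Time passes only in rows, so rows that do not move let the fingers close. It gives the time, the measured TCP pose, the force and the opening at its end, in the units of the state.
- observe(): the state, without advancing time (a new reading comes with each control period).
- grab_frame(name): name is "side" or "top" or "wrist"; returns (picture, depth): 480x640x3 uint8, red, green, blue; 480x640 float32, mm along the optical axis (not along the pixel's ray), 0 where there is no reading.
- camera_info(name): a dict with "fx", "fy", "cx", "cy" (pixels), "k1" (the pictures are not rectified: a ray, as slopes to the right and down, at radius r is drawn at 1 + k1 r^2 times it, then the intrinsics apply), "R" (3x3) and "t" (3): a world point X has camera coordinates R X + t; the wrist camera has in their place "tool_from_camera" (4x4, takes a point from camera to tool coordinates, whose origin is the TCP and whose axes are the tool frame's). Camera axes: x right, y down, z forward; pixel columns grow to the right and rows downward; lengths in mm; the calibration is good to about 2 mm. A picture is of the moment at which its call begins: read the wrist's pose just before it. camera_info takes no time and is no camera call.
- finish_job(): hands the job in, once; it reports no verdict.
The state is a dict: "time": time; "joint_positions": joint angles; "joint_velocities": joint speeds; "joint_torque": joint torques, N m; "eef_pos": TCP position; "ee_rot": TCP orientation; "wrist_force": force on the tool from outside, world axes, zero at the start; "torque": the same for the moment, N m; "finger_gap": opening from 0.0 (shut) to 1.0 (fully open).
Only numpy, scipy, OpenCV 4.12 (cv2) and the standard library are available. Lean on these libraries where they do the work, as an engineer would, in place of code of your own. Each camera call takes 0.05 s, during which the arm holds its last target. There are 200 camera calls.

### The job

Take the hooked pick (the one with the bent-down tip) off its rest, put its tip into the loop of the sprung retaining clip on the LARGE toothed wheel, and with it pull the clip sideways out of its groove until it has come right off the axle; do not touch the clip with the gripper. Leave the clip where it drops, lay the pick back in the slot of the rest it came from, level as before, and leave the small wheel's clip in its place.

Things in the scene. Friction and masses are not known exactly. Their poses are not given: they have to be found in the camera images.
- pick_mid (a point): Middle of the hooked pick's black handle: bar 80 (x) x 16 x 16 mm, 60 g. A 6 mm shank leaves its +x end and bends down; hook tip at x +90, z -32 mm. It lies level, middle 50 mm above the bench, in one of two slots (28 mm wide, 76 mm apart) of a plywood rest: 6 mm combs under x = -30 and +30 mm, slot floor 42, walls 54, base 8 mm high. A straight scriber lies in the other slot.
- clip_loop (a point): Centre of the pull loop of the large wheel's clip: level 26 x 26 mm opening in 4 mm wire, 44 to 48 mm above the bench, free air below it down to 30 mm. The axle's axis is 25.5 mm along the clip's +x. Pulled along -x (roughly towards the robot) with some 5 N, its two sprung arms spread; it is off after 20 mm of travel, plus 10 mm in which a centred tip crosses the loop.
- wheel: Large toothed wheel, fixed, axle upright; origin on the axle's axis at the bench top. Disc 115 mm in diameter, top at 30 mm; hub 36 mm in diameter, top at 44 mm, carries the clip; groove 16 mm in diameter, 44 to 50 mm; axle head 22 mm in diameter, top at 62 mm. The two wheels and the rest stand side by side in any order.
- small_clip_loop (a point): Centre of the loop of the like clip on the small toothed wheel (disc 73 mm in diameter, same heights). A bystander: it must stay in place.

How it is judged:
By the outcome, as a careful person would: the job done as asked, in the order asked, and still so for the second after the job is handed in, with the robot touching nothing.
It also fails if it takes over 48 s, if anything falls off the work surface, if the arm or the gripper's body presses on something with over 40 N, if the wrist force passes 120 N, or if a joint passes its speed limit or range.

## Working session

There is one attempt and no reset: what is moved stays moved. The work goes in short steps, Python scripts to look and compute and a tool call to move; the robot and the scene stay as the last step left them, time stands still between calls to the robot, and variables do not carry over. Pictures are saved under pics/ and viewed, about 8 in all and at most 12, crops included, and the job is handed in when it is done.

Besides the shell and the picture viewer there is one more tool, called after ">>>" as name(argument=value, ...) on one line, values as JSON. carry_out: Moves the arm, as the interface text tells. Its arguments: {"type":"object","properties":{"increments":{"type":"array"},"claw":{"type":"number"}},"required":["increments"]}

```bash
mkdir -p pics
cat > h.py <<'E'
import numpy as np, cv2, json
from workcell import observe, grab_frame, camera_info, finish_job
from scipy.spatial.transform import Rotation as Ro
def T_tool(s):
    T=np.eye(4);T[:3,:3]=Ro.from_euler('xyz',s['ee_rot']).as_matrix();T[:3,3]=s['eef_pos'];return T
def snap(n,f):
    s=observe();p,d=grab_frame(n);cv2.imwrite(f'pics/{f}.png',p[:,:,::-1]);np.savez(f'{f}.npz',p=p,d=d,pos=s['eef_pos'],rot=s['ee_rot'],n=n);return s
def cam(f):
    z=np.load(f+'.npz');n=str(z['n']);c=camera_info(n)
    if n=='wrist': T=T_tool(dict(eef_pos=z['pos'],ee_rot=z['rot']))@np.array(c['tool_from_camera'])
    else:
        T=np.eye(4);R=np.array(c['R']);T[:3,:3]=R.T;T[:3,3]=-R.T@np.array(c['t'])
    return z,c,T
def ray(c,u,v):
    K=np.array([[c['fx'],0,c['cx']],[0,c['fy'],c['cy']],[0,0,1.]])
    q=cv2.undistortPoints(np.array([[[u,v]]],float),K,np.array([c['k1'],0,0,0.]))[0,0]
    return np.array([q[0],q[1],1])
def px(f,u,v,z=None):
    "world point at pixel: at height z, or by depth"
    Z,c,T=cam(f);r=ray(c,u,v);o=T[:3,3];d=T[:3,:3]@r
    if z is None: return o+d*float(Z['d'][int(round(v)),int(round(u))])
    return o+d*(z-o[2])/d[2]
E
python3 - <<'E'
from h import *
s=snap('top','top0');snap('side','side0')
print(s)
for n in('top','side','wrist'):print(n,camera_info(n))
E
```

```text
{'time': 0.0, 'joint_positions': array([-1.29998587,  0.46837885, -0.01160953,  1.60359234,  0.00602621,
        1.07140265, -0.05628189]), 'joint_velocities': array([-0.00026284, -0.00072863, -0.00028737, -0.00197316, -0.00110612,
       -0.00260759, -0.00034723]), 'joint_torque': array([-7.16637032e-05, -5.20579898e+01, -1.26396699e-02, -2.43742132e+01,
       -5.66488900e-02,  1.73364719e-02,  1.62196143e-04]), 'eef_pos': array([200.53900012, 617.69156234, 213.65222268]), 'ee_rot': array([-3.05996442,  1.56904925, -1.803006  ]), 'wrist_force': array([-0.48901749, -0.27270428,  0.46099493]), 'torque': array([-0.04860321, -0.00101209, -0.013689  ]), 'finger_gap': 0.9967180024416898}
top {'fx': 530.9655846434273, 'fy': 530.9655846434273, 'cx': 324.92525589007533, 'cy': 237.70762899106492, 'k1': 0.01941171459647211, 'R': array([[-0.02840913, -0.9995686 , -0.00745281],
       [-0.98514805,  0.0292608 , -0.16919551],
       [ 0.1693406 ,  0.00253542, -0.98555433]]), 't': array([ 40.17952918, 598.26212554, 707.31949832])}
side {'fx': 439.21851660556, 'fy': 439.21851660556, 'cx': 322.6658080815314, 'cy': 238.29032906486844, 'k1': -0.03545340335673196, 'R': array([[ 0.72563774, -0.687919  ,  0.01474166],
       [-0.48958113, -0.53124213, -0.69144206],
       [ 0.48348752,  0.49451922, -0.7222815 ]]), 't': array([-421.90655423,  349.5900056 ,  477.68213574])}
wrist {'fx': 367.84046686642046, 'fy': 367.84046686642046, 'cx': 316.6215011470016, 'cy': 235.9512126203313, 'k1': 0.022559258514044004, 'tool_from_camera': array([[-1.11774285e-03, -2.52391953e-01,  9.67624438e-01,
        -1.69014375e+02],
       [-2.74545121e-05, -9.67625034e-01, -2.52392140e-01,
         7.06261994e+01],
       [ 9.99999375e-01, -3.08675168e-04,  1.07462667e-03,
        -1.18485684e-01],
       [ 0.00000000e+00,  0.00000000e+00,  0.00000000e+00,
         1.00000000e+00]])}
```

View pics/top0.png

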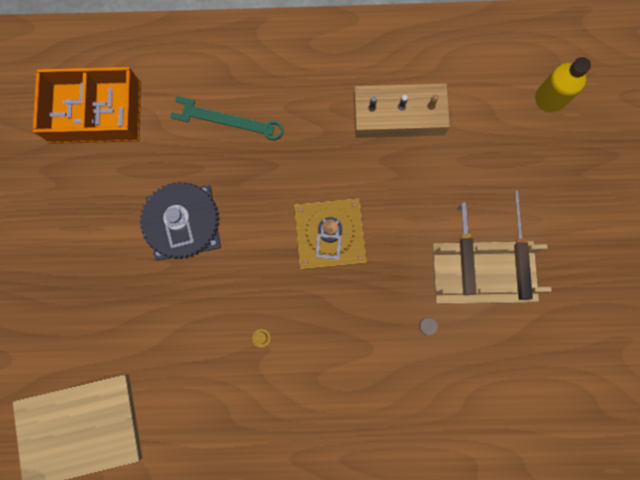

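View pics/side0.png

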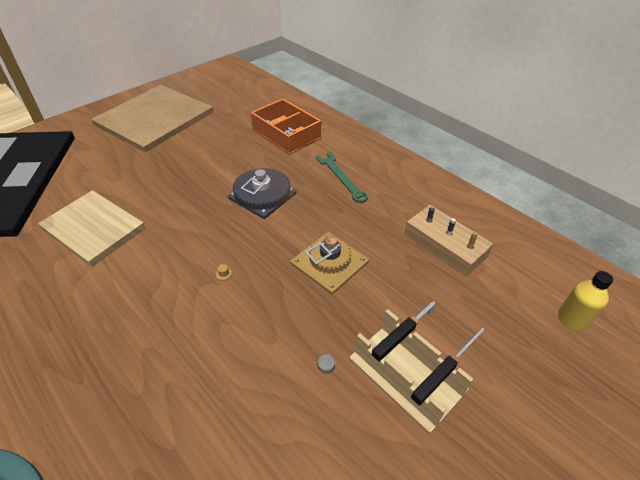

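Top view: large dark wheel at about (179,220), small brass wheel (330,230), rest at right with two tools. The left tool (465,205) looks bent at its end. I'll enlarge both areas.

Run:
```python
from h import *
p=cv2.imread('pics/top0.png')
a=cv2.resize(p[180:270,130:230],None,fx=4,fy=4,interpolation=2)
b=cv2.resize(p[185:310,430:555],None,fx=3.2,fy=3.2,interpolation=2)
m=np.zeros((400,800,3),np.uint8);m[:360,:400]=a;m[:400,400:800]=b
cv2.imwrite('pics/m1.png',m)
q=cv2.imread('pics/side0.png')[285:435,345:500]
cv2.imwrite('pics/m2.png',cv2.resize(q,None,fx=3.5,fy=3.5,interpolation=2))
```

```text
(no output)
```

View pics/m1.png

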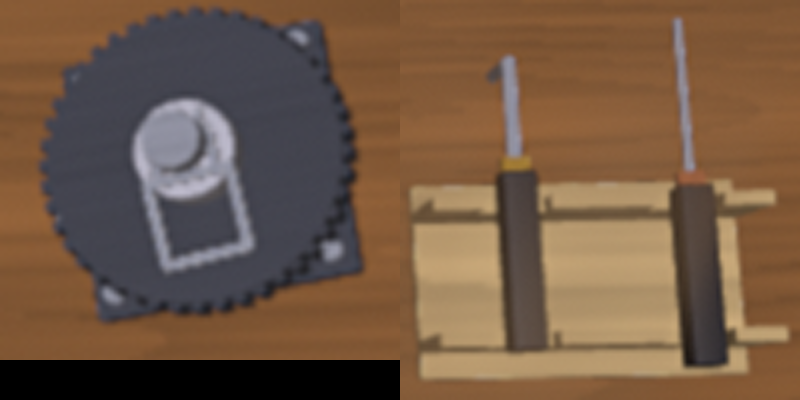

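View pics/m2.png

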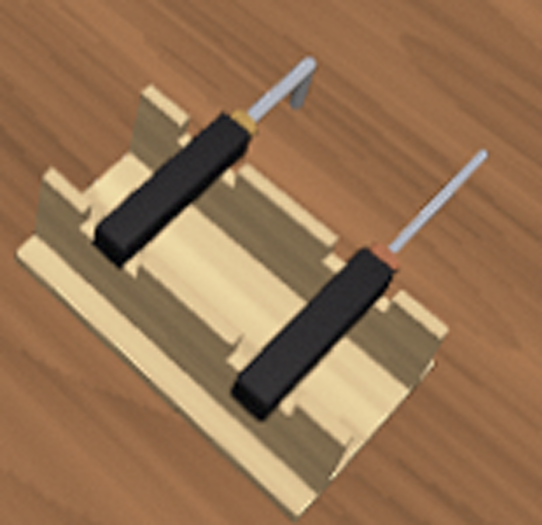

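Run:
```python
from h import *
np.set_printoptions(precision=1,suppress=True)
A=lambda u,v:(130+u/4,180+v/4); B=lambda u,v:(430+(u-400)/3.2,185+v/3.2)
f='top0'
print('cam',cam(f)[2][:3,3], 'side',cam('side0')[2][:3,3])
hub=px(f,*A(184,149),44);head=px(f,*A(172,139),62)
bl=px(f,*A(168,266),46);br=px(f,*A(250,243),46)
print('hub',hub,'head',head,'bar',bl,br,'mid',(bl+br)/2)
disc=px(f,*A(198,162),30);print('disc',disc)
fr=px(f,*B(518,173),58);rr=px(f,*B(526,348),58);print('handle',fr,rr,np.linalg.norm(fr-rr),(fr+rr)/2, 'yaw',np.arctan2(*(fr-rr)[[1,0]]))
print('depth',px(f,*B(520,220)),px(f,*B(524,330)),px(f,*A(172,139)),px(f,*A(320,120)))
print('tip',px(f,*B(508,60),53),px(f,*B(492,75),20))
S=lambda u,v:(345+u/3.5,285+v/3.5)
print('side front',px('side0',*S(238,127),58),'rear',px('side0',*S(108,245),58), px('side0',*S(312,62),53),px('side0',*S(298,106),18))
print('side head',px('side0',260,174,62))
sm=px(f,330,228,50);print('small',sm,px(f,328,240,46))
```

```text
cam [470.7  20.9 798.6] side [ 246.4 -340.7  593. ]
hub [637.  238.2  44. ] head [636.7 237.3  62. ] bar [593.8 242.5  46. ] [601.3 213.2  46. ] mid [597.5 227.9  46. ]
disc [635.  236.9  30. ]
handle [ 590.1 -177.2   58. ] [ 513.3 -175.    58. ] 76.82048978638463 [ 551.7 -176.1   58. ] yaw -0.029183261595809754
depth [ 569.  -176.2   59.4] [ 520.9 -173.9   60.9] [636.4 236.9  63.4] [648.9 191.4  32.7]
tip [ 642.4 -177.9   53. ] [ 643.  -178.7   20. ]
side front [ 586.3 -182.2   58. ] rear [ 507.2 -181.5   58. ] [ 638.8 -182.    53. ] [ 640.2 -181.9   18. ]
side head [631.2 230.8  62. ]
small [613.3  15.1  50. ] [596.6  18.5  46. ]
```

```bash
cat >> h.py <<'E'
def plan(p,Y,pos=None,R=None):
    "tool increments from current pose to TCP p (mm), tool down with tool y along world yaw Y; total shift in tool axes(cm) and rotvec"
    s=observe();R=Ro.from_euler('xyz',s['ee_rot']).as_matrix() if R is None else R
    pos=s['eef_pos'] if pos is None else pos
    y=np.array([np.cos(Y),np.sin(Y),0]);x=np.array([0,0,-1.]);G=np.c_[x,y,np.cross(x,y)]
    print('pos',np.round(pos,1),'yaw',round(np.arctan2(R[1,1],R[0,1]),4),'x',R[:,0].round(4),'F',s['wrist_force'].round(1),'t',s['time'],'gap',round(s['finger_gap'],3))
    print('shift now-axes cm',(R.T@(np.array(p)-pos)/10).round(3),'goal-axes cm',(G.T@(np.array(p)-pos)/10).round(3),'rotvec',Ro.from_matrix(R.T@G).as_rotvec().round(4),'world',(np.array(p)-pos).round(1))
E
python3 -c "
from h import *
plan([551,-177,200],-0.03)"
```

```text
pos [200.6 617.7 213.7] yaw 2.8277 x [-4.0e-04 -1.6e-03 -1.0e+00] F [ 0.2 -0.1 -0.7] t 0.1 gap 1.002
shift now-axes cm [  1.485 -57.869 -64.767] goal-axes cm [ 1.372 37.412 78.385] rotvec [ 2.8577e+00 -1.0000e-04  2.3000e-03] world [ 350.4 -794.7  -13.7]
```

```bash
cat >> h.py <<'E'
def rows(p,Y,n,k=12):
    "straight line, n rows, printed as flat increments"
    s=observe();R=Ro.from_euler('xyz',s['ee_rot']).as_matrix();pos=np.array(s['eef_pos'])
    y=np.array([np.cos(Y),np.sin(Y),0]);x=np.array([0,0,-1.]);G=np.c_[x,y,np.cross(x,y)]
    w=Ro.from_matrix(R.T@G).as_rotvec()/n;d=(np.array(p)-pos)/n/10;w=w.round(3)
    for i in range(n):
        sh=(R.T@d).round(2);print(*sh,*w,sep=', ');R=R@Ro.from_rotvec(w).as_matrix()
E
python3 -c "
from h import *
rows([551,-177,175],-0.03,20)"
```

```text
0.2, -2.89, -3.24, 0.143, -0.0, 0.0
0.2, -3.33, -2.79, 0.143, -0.0, 0.0
0.2, -3.69, -2.29, 0.143, -0.0, 0.0
0.2, -3.98, -1.74, 0.143, -0.0, 0.0
0.2, -4.19, -1.16, 0.143, -0.0, 0.0
0.2, -4.31, -0.55, 0.143, -0.0, 0.0
0.2, -4.34, 0.07, 0.143, -0.0, 0.0
0.2, -4.29, 0.69, 0.143, -0.0, 0.0
0.2, -4.15, 1.29, 0.143, -0.0, 0.0
0.2, -3.92, 1.87, 0.143, -0.0, 0.0
0.2, -3.61, 2.41, 0.143, -0.0, 0.0
0.2, -3.23, 2.9, 0.143, -0.0, 0.0
0.2, -2.79, 3.33, 0.143, -0.0, 0.0
0.2, -2.28, 3.69, 0.143, -0.0, 0.0
0.2, -1.73, 3.98, 0.143, -0.0, 0.0
0.2, -1.15, 4.19, 0.143, -0.0, 0.0
0.2, -0.54, 4.31, 0.143, -0.0, 0.0
0.2, 0.08, 4.34, 0.143, -0.0, 0.0
0.2, 0.7, 4.29, 0.143, -0.0, 0.0
0.2, 1.3, 4.14, 0.143, -0.0, 0.0
```

>>> carry_out(increments=[0.2, -2.89, -3.24, 0.143, 0, 0, 0.2, -3.33, -2.79, 0.143, 0, 0, 0.2, -3.69, -2.29, 0.143, 0, 0, 0.2, -3.98, -1.74, 0.143, 0, 0, 0.2, -4.19, -1.16, 0.143, 0, 0, 0.2, -4.31, -0.55, 0.143, 0, 0, 0.2, -4.34, 0.07, 0.143, 0, 0, 0.2, -4.29, 0.69, 0.143, 0, 0, 0.2, -4.15, 1.29, 0.143, 0, 0, 0.2, -3.92, 1.87, 0.143, 0, 0], claw=0.1)

```text
time: 1.1
eef_pos: [376.1, 219.0, 194.5]
ee_rot: [2.123, 1.571, 1.944]
wrist_force: [1.1, 0.4, -0.5]
finger_gap: 0.448
```

>>> carry_out(increments=[0.2, -3.61, 2.41, 0.143, 0, 0, 0.2, -3.23, 2.9, 0.143, 0, 0, 0.2, -2.79, 3.33, 0.143, 0, 0, 0.2, -2.28, 3.69, 0.143, 0, 0, 0.2, -1.73, 3.98, 0.143, 0, 0, 0.2, -1.15, 4.19, 0.143, 0, 0, 0.2, -0.54, 4.31, 0.143, 0, 0, 0.2, 0.08, 4.34, 0.143, 0, 0, 0.2, 0.7, 4.29, 0.143, 0, 0, 0.2, 1.3, 4.14, 0.143, 0, 0, 0, 0, 0, 0, 0, 0, 0, 0, 0, 0, 0, 0])

```text
time: 2.3
eef_pos: [550.4, -177.2, 173.8]
ee_rot: [-1.358, 1.569, -2.962]
wrist_force: [-0.4, 0.4, 0.5]
finger_gap: 0.448
```

```bash
python3 -c "
from h import *
plan([551,-177,175],-0.03); snap('wrist','w1'); print(observe()['joint_positions'])"
```

```text
pos [ 550.4 -177.2  173.8] yaw -0.0331 x [-1.8e-03 -3.0e-04 -1.0e+00] F [-0.4  0.4  0.5] t 2.3 gap 0.448
shift now-axes cm [-0.118  0.06  -0.024] goal-axes cm [-0.118  0.06  -0.023] rotvec [-0.0031  0.0004  0.0018] world [0.6 0.2 1.2]
[-0.36502107  0.48464921  0.81381295  1.8604457  -0.42051537  0.97887634
 -0.96908057]
```

View pics/w1.png

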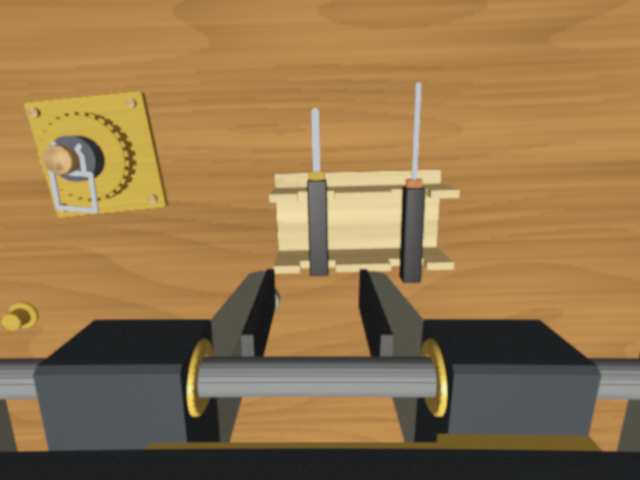

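```bash
python3 -c "
from h import *
np.set_printoptions(precision=1,suppress=True)
a=px('w1',316.5,181,58);b=px('w1',319,266,58);print(a,b,np.linalg.norm(a-b),(a+b)/2,np.arctan2(*(a-b)[[1,0]]))
b=px('w1',319,275,42);print('rear lower edge',b)
print(px('w1',315.5,108,53),px('w1',317,230),px('w1',411,230))
Z,c,T=cam('w1');print(T[:3,3])
print('rest side edges z54',px('w1',270,198,54),px('w1',458,193,54))
"
python3 - <<'E'
import cv2
p=cv2.imread('pics/w1.png')[90:290,250:470];cv2.imwrite('pics/w1c.png',cv2.resize(p,None,fx=3,fy=3,interpolation=2))
E
```

```text
[ 590.6 -178.4   58. ] [ 521.4 -178.1   58. ] 69.21718652771396 [ 556.  -178.2   58. ] -0.0036613648221477425
rear lower edge [ 507.5 -177.7   42. ]
[ 644.  -179.4   53. ] [ 551.6 -177.5   57.4] [ 549.1 -252.4   57.2]
[ 622.1 -179.8  342.7]
rest side edges z54 [ 578.  -141.2   54. ] [ 577. -289.   54.]
```

View pics/w1c.png

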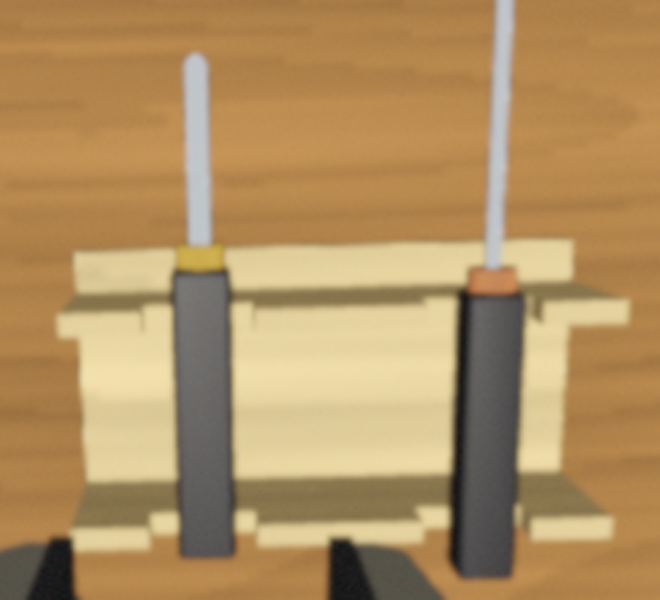

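Hooked pick: middle ≈ (552,−178), yaw ≈ −0.01 (crop: handle ends (201,270) and (207,555)). I'll go down on it and grip.

>>> carry_out(increments=[2, 0.16, 0.08, -0.022, 0, 0, 3, 0, 0, 0, 0, 0, 3, 0, 0, 0, 0, 0, 3, 0, 0, 0, 0, 0, 2, 0, 0, 0, 0, 0, 1.25, 0, 0, 0, 0, 0, 0, 0, 0, 0, 0, 0, 0, 0, 0, 0, 0, 0])

```text
time: 3.15
eef_pos: [553.1, -176.8, 32.9]
ee_rot: [1.768, 1.57, 0.188]
wrist_force: [0.5, 0.3, -0.1]
finger_gap: 0.449
```

>>> carry_out(increments=[0, 0, 0, 0, 0, 0, 0, 0, 0, 0, 0, 0, 0, 0, 0, 0, 0, 0, 0, 0, 0, 0, 0, 0, 0, 0, 0, 0, 0, 0, 0, 0, 0, 0, 0, 0, 0, 0, 0, 0, 0, 0, 0, 0, 0, 0, 0, 0], claw=1)

```text
time: 3.95
eef_pos: [553.0, -177.4, 32.7]
ee_rot: [1.829, 1.57, 0.248]
wrist_force: [-0.7, 0.1, 5.7]
finger_gap: 0.171
```

```bash
python3 -c "
from h import *
plan([552,-178,31],-0.01)"
```

```text
pos [ 553.  -177.4   32.7] yaw -0.0103 x [ 8.e-04  2.e-04 -1.e+00] F [-0.7  0.1  5.7] t 3.95 gap 0.171
shift now-axes cm [ 0.165 -0.099  0.057] goal-axes cm [ 0.166 -0.099  0.057] rotvec [-0.0003 -0.0002 -0.0008] world [-1.  -0.6 -1.7]
```

>>> carry_out(increments=[-1, 0, 0, 0, 0, 0, -2, 0, 0, 0, 0, 0, -3, 0, 0, 0, 0, 0, -3, 0, 0, 0, 0, 0, -1, 0, 0, 0, 0, 0, 0, 0, 0, 0, 0, 0])

```text
time: 4.55
eef_pos: [553.4, -177.5, 133.4]
ee_rot: [1.537, 1.568, -0.043]
wrist_force: [-0.4, 0.2, -0.6]
finger_gap: 0.172
```

```bash
python3 -c "
from h import *
plan([525.6,210.2,115],0.24);rows([525.6,210.2,115],0.24,12)"
```

```text
pos [ 553.4 -177.5  133.4] yaw -0.01 x [ 2.8e-03 -1.0e-04 -1.0e+00] F [-0.4  0.2 -0.6] t 4.55 gap 0.172
shift now-axes cm [  1.827  -3.177 -38.738] goal-axes cm [  1.84    6.512 -38.318] rotvec [-0.25    0.0004 -0.0028] world [-27.8 387.7 -18.4]
0.15, -0.26, -3.23, -0.021, 0.0, -0.0
0.15, -0.2, -3.23, -0.021, 0.0, -0.0
0.15, -0.13, -3.24, -0.021, 0.0, -0.0
0.15, -0.06, -3.24, -0.021, 0.0, -0.0
0.15, 0.01, -3.24, -0.021, 0.0, -0.0
0.15, 0.08, -3.24, -0.021, 0.0, -0.0
0.15, 0.14, -3.24, -0.021, 0.0, -0.0
0.15, 0.21, -3.23, -0.021, 0.0, -0.0
0.15, 0.28, -3.23, -0.021, 0.0, -0.0
0.15, 0.35, -3.22, -0.021, 0.0, -0.0
0.15, 0.41, -3.21, -0.021, 0.0, -0.0
0.15, 0.48, -3.2, -0.021, 0.0, -0.0
```

>>> carry_out(increments=[0.15, -0.26, -3.23, -0.021, 0, 0, 0.15, -0.2, -3.23, -0.021, 0, 0, 0.15, -0.13, -3.24, -0.021, 0, 0, 0.15, -0.06, -3.24, -0.021, 0, 0, 0.15, 0.01, -3.24, -0.021, 0, 0, 0.15, 0.08, -3.24, -0.021, 0, 0, 0.15, 0.14, -3.24, -0.021, 0, 0, 0.15, 0.21, -3.23, -0.021, 0, 0, 0.15, 0.28, -3.23, -0.021, 0, 0, 0.15, 0.35, -3.22, -0.021, 0, 0, 0.15, 0.41, -3.21, -0.021, 0, 0, 0.15, 0.48, -3.2, -0.021, 0, 0])

```text
time: 5.75
eef_pos: [523.4, 211.4, 112.3]
ee_rot: [-1.303, 1.568, -2.631]
wrist_force: [0.4, -0.5, -1.2]
finger_gap: 0.172
```

>>> carry_out(increments=[0, 0, 0, 0, 0, 0, 0, 0, 0, 0, 0, 0])

```text
time: 5.95
eef_pos: [523.7, 210.5, 112.6]
ee_rot: [-1.147, 1.568, -2.474]
wrist_force: [-0.3, -1.0, -0.7]
finger_gap: 0.172
```

```bash
python3 -c "
from h import *
plan([525.6,210.2,95],0.24); snap('wrist','w2');p=cv2.imread('pics/w2.png')[20:300,190:450];cv2.imwrite('pics/w2c.png',cv2.resize(p,None,fx=2,fy=2,interpolation=2))"
```

```text
pos [523.7 210.5 112.6] yaw 0.2434 x [-0.0022 -0.0017 -1.    ] F [-0.3 -1.  -0.7] t 5.95 gap 0.172
shift now-axes cm [1.755 0.182 0.074] goal-axes cm [1.755 0.178 0.075] rotvec [0.0034 0.0012 0.0025] world [  1.9  -0.3 -17.6]
```

View pics/w2c.png

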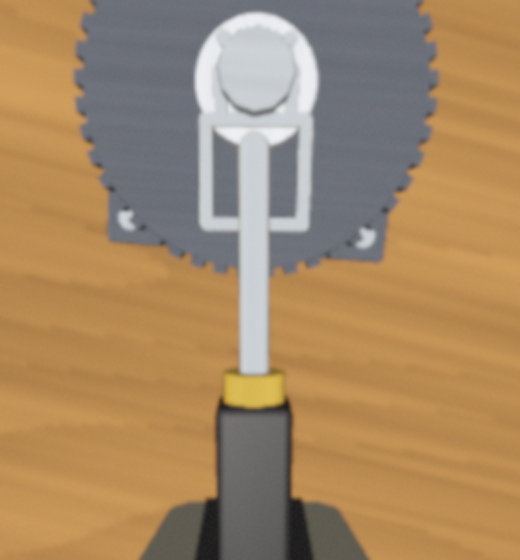

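```bash
python3 -c "
from h import *
np.set_printoptions(precision=2,suppress=True)
A=lambda u,v:(190+u/2,20+v/2)
P=lambda u,v,z:px('w2',*A(u,v),z)
Z,c,T=cam('w2');Tt=T_tool(dict(eef_pos=Z['pos'],ee_rot=Z['rot']));I=np.linalg.inv(Tt)
tl=lambda p:(I@np.r_[p,1])[:3]
L=[P(206,226,46),P(305,226,46),P(306,122,46),P(206,122,46)]
print(L);c0=sum(L)/4;print('loop',c0,tl(c0))
print('bar far mid',tl((L[0]+L[1])/2),'near',tl((L[2]+L[3])/2))
print('clip yaw',np.arctan2(*((L[2]+L[3]-L[0]-L[1]))[[1,0]]), np.arctan2(*((L[1]-L[0]))[[1,0]])+np.pi/2)
print('hub',P(256,78,44),'head',P(256,69,62),tl(P(256,78,44)),tl(P(256,69,62)))
print('shank end',tl(P(254,131,132)),'front handle',tl(P(255,403,137)), tl(P(254,355,132)))
print([px('w2',*A(*q)) for q in [(254,160),(254,300),(255,450)]])
"
```

```text
[array([593.01, 242.62,  46.  ]), array([600.34, 213.06,  46.  ]), array([628.99, 220.45,  46.  ]), array([621.85, 249.25,  46.  ])]
loop [611.05 231.34  46.  ] [66.33 89.97  0.75]
bar far mid [66.36 75.17  0.69] near [ 66.29 104.76   0.81]
clip yaw 0.23915105879320075 0.2432886170243056
hub [637.32 237.81  44.  ] head [636.15 237.58  62.  ] [ 68.26 117.03   0.8 ] [ 50.26 115.79   0.77]
shank end [-19.68  91.01   0.26] front handle [-24.55  39.53   0.48] [-19.57  48.47   0.27]
[array([607.19, 230.99, 131.6 ]), array([581.59, 224.62, 131.76]), array([552.63, 217.22, 136.77])]
```

Tip sits at tool y ≈ 89, loop centre at 90/+0.75. I'll correct slightly and lower the hook into the loop.

>>> carry_out(increments=[2, 0.1, 0.05, 0, 0, 0, 2, 0, 0, 0, 0, 0, 0.8, 0, 0, 0, 0, 0, 0.6, 0, 0, 0, 0, 0, 0.6, 0, 0, 0, 0, 0, 0, 0, 0, 0, 0, 0])

```text
time: 6.6
eef_pos: [525.9, 209.7, 53.8]
ee_rot: [-1.056, 1.57, -2.385]
wrist_force: [-0.3, -0.1, -0.1]
finger_gap: 0.17
```

>>> carry_out(increments=[0, 0, 0, 0, 0, 0])

```text
time: 6.7
eef_pos: [526.3, 210.1, 54.5]
ee_rot: [1.753, 1.57, 0.424]
wrist_force: [-0.0, -0.4, -0.1]
finger_gap: 0.17
```

```bash
python3 -c "
from h import *
plan([525.6,210.2,52],0.24); snap('wrist','w3');snap('side','s3')
p=cv2.imread('pics/w3.png')[20:240,210:430];q=cv2.imread('pics/s3.png')[150:250,210:310]
cv2.imwrite('pics/w3c.png',np.hstack([cv2.resize(p,(400,400),interpolation=2),cv2.resize(q,(400,400),interpolation=2)]))"
```

```text
pos [526.3 210.1  54.5] yaw 0.2415 x [ 7.e-04  3.e-04 -1.e+00] F [-0.  -0.4 -0.1] t 6.7 gap 0.17
shift now-axes cm [ 0.249 -0.068 -0.028] goal-axes cm [ 0.249 -0.068 -0.028] rotvec [ 0.0015 -0.0001 -0.0007] world [-0.7  0.1 -2.5]
```

View pics/w3c.png

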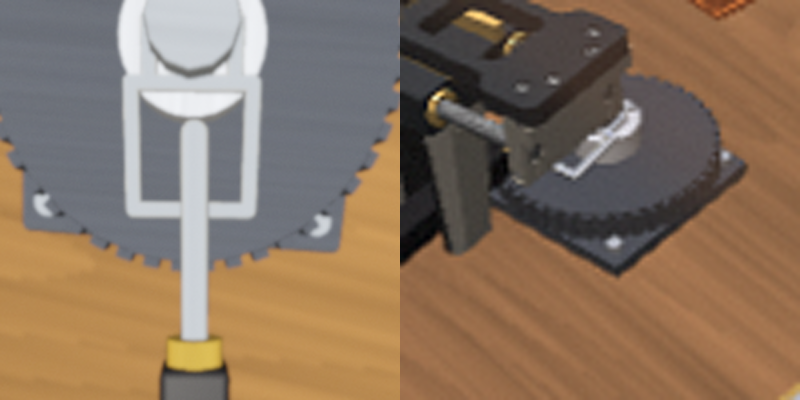

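The shank end lies within the loop laterally, with no contact force. I'll go a little deeper, then start pulling.

>>> carry_out(increments=[0.4, 0, 0, 0, 0, 0, 0, 0, 0, 0, 0, 0, 0, -0.3, 0, 0, 0, 0, 0, -0.3, 0, 0, 0, 0, 0, -0.3, 0, 0, 0, 0, 0, -0.2, 0, 0, 0, 0, 0, -0.2, 0, 0, 0, 0, 0, -0.2, 0, 0, 0, 0])

```text
time: 7.6
eef_pos: [513.4, 207.1, 50.9]
ee_rot: [1.56, 1.566, 0.231]
wrist_force: [5.6, 0.9, 0.8]
finger_gap: 0.171
```

>>> carry_out(increments=[0, -0.2, 0, 0, 0, 0, 0, -0.2, 0, 0, 0, 0, 0, -0.2, 0, 0, 0, 0])

```text
time: 7.9
eef_pos: [507.8, 205.7, 51.0]
ee_rot: [1.578, 1.566, 0.249]
wrist_force: [4.6, 1.4, -0.7]
finger_gap: 0.172
```

>>> carry_out(increments=[0, -0.2, 0, 0, 0, 0, 0, -0.2, 0, 0, 0, 0, 0, -0.2, 0, 0, 0, 0])

```text
time: 8.2
eef_pos: [498.4, 203.3, 49.7]
ee_rot: [-1.574, 1.568, -2.903]
wrist_force: [0.1, -0.3, -1.0]
finger_gap: 0.173
```

>>> carry_out(increments=[0, -0.3, 0, 0, 0, 0, 0, -0.3, 0, 0, 0, 0, 0, -0.2, 0, 0, 0, 0, 0, 0, 0, 0, 0, 0])

```text
time: 8.6
eef_pos: [491.5, 201.6, 50.0]
ee_rot: [-1.7, 1.57, -3.029]
wrist_force: [-0.2, 1.1, 0.5]
finger_gap: 0.171
```

```bash
python3 -c "
from h import *
plan([525.6,210.2,52],0.24); snap('wrist','w4');snap('side','s4')
p=cv2.imread('pics/w4.png')[20:240,210:430];q=cv2.imread('pics/s4.png')[150:250,210:310]
cv2.imwrite('pics/w4c.png',np.hstack([cv2.resize(p,(400,400),interpolation=2),cv2.resize(q,(400,400),interpolation=2)]))"
```

```text
pos [491.5 201.6  50. ] yaw 0.2418 x [-5.e-04 -1.e-04 -1.e+00] F [-0.2  1.1  0.5] t 8.6 gap 0.171
shift now-axes cm [-0.198  3.514 -0.014] goal-axes cm [-0.196  3.514 -0.02 ] rotvec [ 0.0018 -0.0001  0.0005] world [34.1  8.6  2. ]
```

View pics/w4c.png

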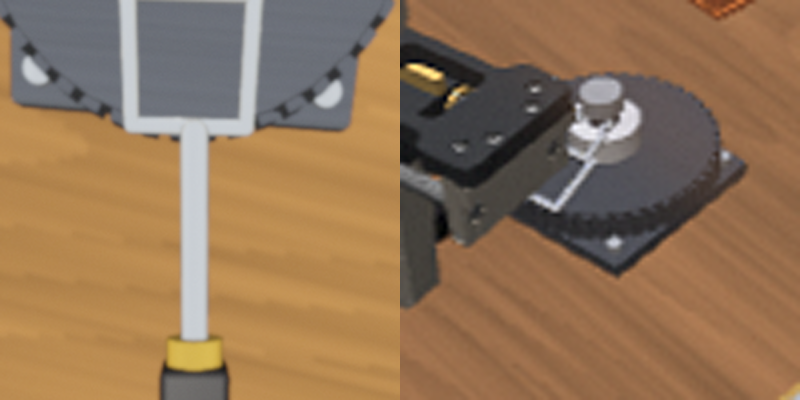

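>>> carry_out(increments=[0, -0.3, 0, 0, 0, 0, 0, -0.3, 0, 0, 0, 0, 0, -0.3, 0, 0, 0, 0, 0, -0.3, 0, 0, 0, 0, 0, 0, 0, 0, 0, 0, 0, 0, 0, 0, 0, 0])

```text
time: 9.3
eef_pos: [480.3, 198.9, 50.1]
ee_rot: [1.956, 1.571, 0.627]
wrist_force: [0.6, -0.8, -0.4]
finger_gap: 0.171
```

>>> carry_out(increments=[-0.5, 0.1, 0, 0, 0, 0, -1, 0, 0, 0, 0, 0, -1.5, 0, 0, 0, 0, 0, -2, 0, 0, 0, 0, 0, -2, 0, 0, 0, 0, 0, -2, 0, 0, 0, 0, 0, 0, 0, 0, 0, 0, 0])

```text
time: 10.0
eef_pos: [483.3, 199.9, 143.4]
ee_rot: [1.959, 1.565, 0.63]
wrist_force: [0.1, 0.6, -0.4]
finger_gap: 0.17
```

```bash
python3 -c "
from h import *
plan([553.1,-177.4,100],-0.01);rows([553.1,-177.4,110],-0.01,12); snap('wrist','w5');snap('side','s5')
p=cv2.imread('pics/w5.png')[:400,140:540];q=cv2.imread('pics/s5.png')[130:260,190:320]
cv2.imwrite('pics/w5c.png',np.hstack([p,cv2.resize(q,(400,400),interpolation=2)]))"
```

```text
pos [483.3 199.9 143.4] yaw 0.2415 x [ 0.005   0.0036 -1.    ] F [ 0.1  0.6 -0.4] t 10.0 gap 0.17
shift now-axes cm [ 4.239 -2.272 38.31 ] goal-axes cm [ 4.342  7.355 37.654] rotvec [ 0.2515 -0.003  -0.0054] world [  69.8 -377.3  -43.4]
0.27, -0.19, 3.19, 0.021, -0.0, -0.0
0.27, -0.12, 3.2, 0.021, -0.0, -0.0
0.27, -0.05, 3.2, 0.021, -0.0, -0.0
0.27, 0.01, 3.2, 0.021, -0.0, -0.0
0.27, 0.08, 3.2, 0.021, -0.0, -0.0
0.27, 0.15, 3.19, 0.021, -0.0, -0.0
0.27, 0.21, 3.19, 0.021, -0.0, -0.0
0.27, 0.28, 3.19, 0.021, -0.0, -0.0
0.27, 0.35, 3.18, 0.021, -0.0, -0.0
0.27, 0.41, 3.17, 0.021, -0.0, -0.0
0.27, 0.48, 3.16, 0.021, -0.0, -0.0
0.27, 0.55, 3.15, 0.021, -0.0, -0.0
```

View pics/w5c.png

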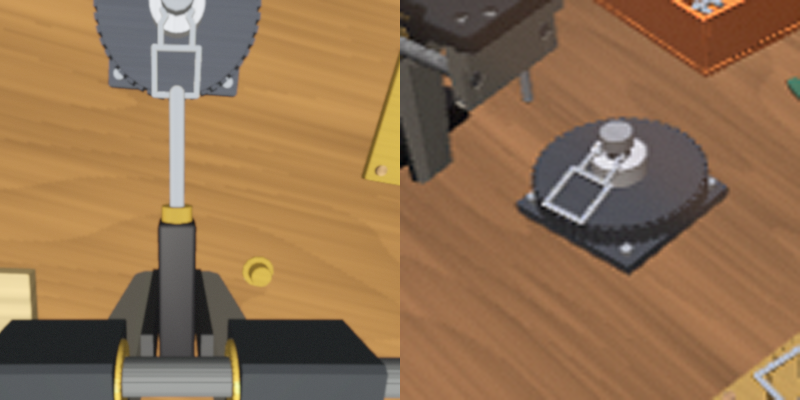

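```bash
python3 -c "
from h import *
np.set_printoptions(precision=1,suppress=True)
snap('top','t5')
for u,v in [(317,96),(295,94),(340,95),(293,46),(340,46)]:
  Z,c,T=cam('w5');print(u,v,px('w5',u,v),px('w5',u,v,40),px('w5',u,v,32))
f=lambda n,a,b,c,d,k:cv2.resize(cv2.imread(f'pics/{n}.png')[a:b,c:d],(k,k),interpolation=2)
cv2.imwrite('pics/z5.png',np.hstack([f('s5',165,210,225,270,400),f('w5',0,110,265,375,400)]))
"
```

```text
317 96 [568.1 220.4 163.5] [581.4 224.1  40. ] [582.3 224.3  32. ]
295 94 [579.8 239.9  31.9] [579.  239.2  40. ] [579.8 239.9  32. ]
340 95 [588.7 208.1  17.7] [585.9 208.7  40. ] [586.9 208.5  32. ]
293 46 [607.7 247.1  41.9] [608.1 247.3  40. ] [609.7 248.2  32. ]
340 46 [615.4 216.6  41. ] [615.6 216.6  40. ] [617.5 216.6  32. ]
```

View pics/z5.png

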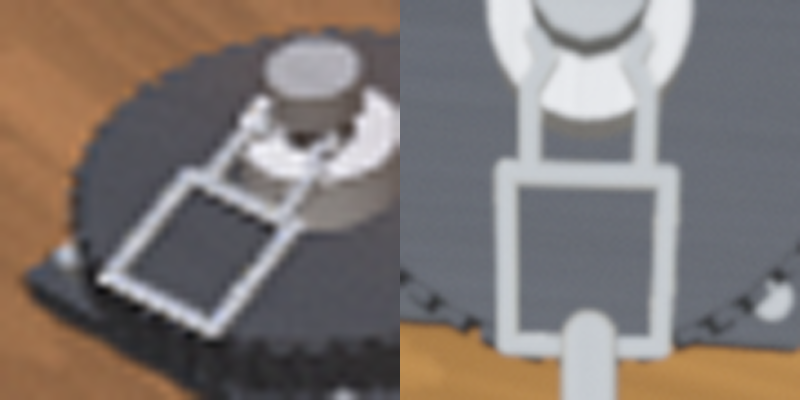

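```bash
python3 -c "
from h import *
np.set_printoptions(precision=1,suppress=True)
for u,v in [(125,128),(255,128),(190,128),(128,2),(250,2)]:
  a=(210+u*.55,20+v*.55);print(u,v,px('w4',*a),px('w4',*a,46),px('w4',*a,36))
A=lambda u,v:(265+(u-400)*.275,v*.275)
for n,u,v in [('nearbar',585,175),('nearL',508,172),('nearR',668,178),('armLtip',540,40),('armRtip',638,45),('hub',590,15)]: print(n,px('w5',*A(u,v)),px('w5',*A(u,v),44),px('w5',*A(u,v),50))
# hook angle check in w5: shank end & collar
for u,v in [(317,90),(317,150),(317,200),(317,240)]: print('shank',px('w5',u,v))
"
```

```text
125 128 [578.3 241.5  32. ] [577.  239.8  46. ] [577.9 241.   36. ]
255 128 [588.4 207.8  17. ] [584.5 209.3  46. ] [585.9 208.8  36. ]
190 128 [578.1 223.7  69.3] [580.7 224.5  46. ] [581.9 224.9  36. ]
128 2 [604.6 245.5  41.6] [603.5 244.8  46. ] [606.  246.3  36. ]
250 2 [611.3 217.5  42.1] [610.2 217.5  46. ] [613.1 217.5  36. ]
nearbar [610.  231.9  42.2] [609.6 231.8  44. ] [608.3 231.4  50. ]
nearL [607.1 245.7  42.3] [606.8 245.5  44. ] [605.5 244.9  50. ]
nearR [613.  217.   42.9] [612.8 216.9  44. ] [611.4 216.9  50. ]
armLtip [627.1 244.1  49.8] [628.8 244.7  44. ] [627.1 244.1  50. ]
armRtip [630.4 227.3  50. ] [632.2 227.6  44. ] [630.4 227.3  50. ]
hub [629.2 235.6  61.7] [634.7 237.   44. ] [632.8 236.6  50. ]
shank [570.1 220.9 163.5]
shank [548.7 215.6 162.9]
shank [529.3 210.9 163.2]
shank [513.9 207.1 167.2]
```

The clip is only ~15 mm out. Once it sprang loose it tilted: the arm tips (~x 628, z 50) are still under the axle head, the loop bar lies on the disc rim, and the hook rode over the bar. I'll re-enter the loop deeper and pull it the rest of the way.

>>> carry_out(increments=[0, 1.2, 0, 0, 0, 0, 0, 1.12, 0, 0, 0, 0, 3, 0, 0, 0, 0, 0, 3, 0, 0, 0, 0, 0, 2, 0, 0, 0, 0, 0, 1.1, 0, 0, 0, 0, 0, 0, 0, 0, 0, 0, 0, 0, 0, 0, 0, 0, 0])

```text
time: 10.95
eef_pos: [504.7, 204.5, 49.4]
ee_rot: [1.061, 1.57, -0.268]
wrist_force: [-0.5, -0.3, 0.1]
finger_gap: 0.173
```

```bash
python3 -c "
from h import *
np.set_printoptions(precision=1,suppress=True)
plan([505.8,205.4,49],0.24)
snap('wrist','w6')
for v in range(70,120,4):print(v,px('w6',316,v)[[0,2]],end=' ')
"
```

```text
pos [504.7 204.5  49.4] yaw 0.2413 x [ 0. -0. -1.] F [-0.5 -0.3  0.1] t 10.95 gap 0.173
shift now-axes cm [ 0.   0.1 -0.1] goal-axes cm [ 0.   0.1 -0.1] rotvec [ 0.  0. -0.] world [ 1.1  0.9 -0.4]
70 [604.6  30. ] 74 [602.9  29.6] 78 [601.4  28.4] 82 [599.6  29.2] 86 [593.1  66.8] 90 [591.6  67.9] 94 [590.3  67.2] 98 [588.8  68.5] 102 [587.3  69.4] 106 [586.1  67.3] 110 [584.5  69.2] 114 [583.1  69.6] 118 [581.7  68.2]
```

>>> carry_out(increments=[0.1, 0, 0, 0, 0, 0, 0.1, 0, 0, 0, 0, 0, 0, 0, 0, 0, 0, 0])

```text
time: 11.3
eef_pos: [504.0, 205.0, 47.5]
ee_rot: [2.172, 1.57, 0.844]
wrist_force: [-0.1, 0.3, -0.5]
finger_gap: 0.171
```

>>> carry_out(increments=[0.1, 0, 0, 0, 0, 0, 0, 0, 0, 0, 0, 0])

```text
time: 11.5
eef_pos: [503.8, 204.7, 46.1]
ee_rot: [2.448, 1.571, 1.119]
wrist_force: [0.3, -0.4, -1.4]
finger_gap: 0.171
```

>>> carry_out(increments=[0.08, 0, 0, 0, 0, 0, 0, 0, 0, 0, 0, 0])

```text
time: 11.7
eef_pos: [503.8, 204.6, 45.2]
ee_rot: [-0.891, 1.571, -2.22]
wrist_force: [-0.1, -0.3, -0.4]
finger_gap: 0.17
```

>>> carry_out(increments=[0, -0.2, 0, 0, 0, 0, 0, -0.2, 0, 0, 0, 0, 0, -0.2, 0, 0, 0, 0, 0, -0.2, 0, 0, 0, 0])

```text
time: 12.1
eef_pos: [495.9, 202.7, 45.3]
ee_rot: [1.902, 1.571, 0.573]
wrist_force: [0.1, -0.2, -1.0]
finger_gap: 0.172
```

>>> carry_out(increments=[0, -0.2, 0, 0, 0, 0, 0, -0.2, 0, 0, 0, 0, 0, -0.2, 0, 0, 0, 0])

```text
time: 12.4
eef_pos: [490.1, 201.3, 45.3]
ee_rot: [2.467, 1.571, 1.138]
wrist_force: [-0.7, -0.4, -1.3]
finger_gap: 0.165
```

```bash
python3 -c "
from h import *
np.set_printoptions(precision=1,suppress=True)
plan([505.8,205.4,49],0.24)
snap('wrist','w7');cv2.imwrite('pics/z7.png',cv2.resize(cv2.imread('pics/w7.png')[0:160,230:400],None,fx=3,fy=3,interpolation=2))
z=np.load('w7.npz')['p'].astype(int)
# bar brightness down a column left and right of the shank
for u in (297,303,330,336): print(u,[ (v,int(z[v,u].sum()/3)) for v in range(60,120,2) if z[v,u].min()>150])
for u in (297,303,330,336): print(u,[ (v,px('w7',u,v)) for v in range(40,120,2) if z[v,u].min()>150])
"
```

```text
pos [490.1 201.3  45.3] yaw 0.2417 x [ 0.  0. -1.] F [-0.7 -0.4 -1.3] t 12.4 gap 0.165
shift now-axes cm [-0.4  1.6 -0. ] goal-axes cm [-0.4  1.6 -0. ] rotvec [ 0. -0. -0.] world [15.7  4.1  3.7]
297 [(94, 198), (96, 208), (98, 207), (100, 202)]
303 [(94, 196), (96, 208), (98, 207), (100, 203)]
330 [(94, 174), (96, 207), (98, 206), (100, 207), (102, 183)]
336 [(94, 171), (96, 207), (98, 207), (100, 207), (102, 187)]
297 [(94, array([577.1, 232.2,  29.7])), (96, array([576.4, 232.1,  28.5])), (98, array([575.5, 231.8,  29.3])), (100, array([574.6, 231.6,  29.3]))]
303 [(94, array([577.8, 229.4,  30.3])), (96, array([577. , 229.2,  29.8])), (98, array([576.1, 229. ,  30.3])), (100, array([575.2, 228.8,  29.9]))]
330 [(94, array([580.9, 217.1,  28.9])), (96, array([579.9, 216.9,  30.3])), (98, array([579.3, 216.7,  28.3])), (100, array([578.3, 216.5,  29.3])), (102, array([577.6, 216.2,  28.2]))]
336 [(94, array([585.1, 213.8,  -0.5])), (96, array([580.7, 214.2,  30. ])), (98, array([579.8, 214. ,  30.2])), (100, array([579. , 213.7,  29.3])), (102, array([578.1, 213.5,  29.5]))]
```

```bash
python3 -c "
from h import *
np.set_printoptions(precision=1,suppress=True)
s=np.load('w7.npz');z=s['p'].astype(int)
I=np.linalg.inv(T_tool(dict(eef_pos=s['pos'],ee_rot=s['rot'])))
tl=lambda p:(I@np.r_[p,1])[:3]
for u in (303,317,331):
  print(u,[(v,int(z[v,u].mean()),tl(px('w7',u,v))[1].round(0),px('w7',u,v)[2].round(0)) for v in range(0,120,4)])
for v in (20,60,80,90): print(v,[(u,int(z[v,u].mean()),px('w7',u,v)[2].round(0)) for u in range(284,350,3)])
"
```

```text
303 [(0, 111, np.float64(131.0), np.float64(29.0)), (4, 113, np.float64(129.0), np.float64(29.0)), (8, 113, np.float64(127.0), np.float64(30.0)), (12, 115, np.float64(126.0), np.float64(30.0)), (16, 112, np.float64(124.0), np.float64(30.0)), (20, 199, np.float64(120.0), np.float64(39.0)), (24, 207, np.float64(118.0), np.float64(40.0)), (28, 191, np.float64(117.0), np.float64(41.0)), (32, 114, np.float64(118.0), np.float64(29.0)), (36, 112, np.float64(116.0), np.float64(29.0)), (40, 110, np.float64(115.0), np.float64(29.0)), (44, 111, np.float64(114.0), np.float64(28.0)), (48, 114, np.float64(112.0), np.float64(29.0)), (52, 112, np.float64(110.0), np.float64(30.0)), (56, 114, np.float64(108.0), np.float64(28.0)), (60, 114, np.float64(106.0), np.float64(30.0)), (64, 114, np.float64(105.0), np.float64(29.0)), (68, 113, np.float64(103.0), np.float64(29.0)), (72, 116, np.float64(102.0), np.float64(29.0)), (76, 113, np.float64(100.0), np.float64(29.0)), (80, 114, np.float64(98.0), np.float64(30.0)), (84, 93, np.float64(97.0), np.float64(27.0)), (88, 115, np.float64(95.0), np.float64(28.0))
[... 5154 characters left out ...]
loat64(32.0)), (347, 207, np.float64(34.0))]
90 [(284, 197, np.float64(31.0)), (287, 111, np.float64(-0.0)), (290, 82, np.float64(18.0)), (293, 62, np.float64(21.0)), (296, 85, np.float64(15.0)), (299, 127, np.float64(-2.0)), (302, 117, np.float64(0.0)), (305, 86, np.float64(27.0)), (308, 97, np.float64(28.0)), (311, 197, np.float64(64.0)), (314, 207, np.float64(65.0)), (317, 207, np.float64(65.0)), (320, 207, np.float64(65.0)), (323, 172, np.float64(63.0)), (326, 86, np.float64(29.0)), (329, 118, np.float64(-1.0)), (332, 137, np.float64(-1.0)), (335, 109, np.float64(17.0)), (338, 63, np.float64(21.0)), (341, 156, np.float64(30.0)), (344, 207, np.float64(31.0)), (347, 205, np.float64(31.0))]
```

View pics/z7.png

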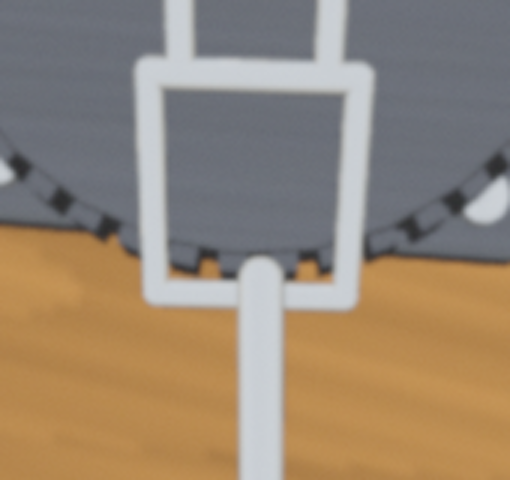

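Hook rested on the bar top (bar now outside the rim, z≈30). The clip has moved ~21 mm, so it is out of the groove, but its arm ends still lean on the hub. To clear it completely I'll set the tip behind the loop's inner bar, between the arms, and pull about 13 mm more.

>>> carry_out(increments=[-1, 0, 0, 0, 0, 0, -2, 0, 0, 0, 0, 0, 0, 1.3, -0.1, 0, 0, 0, 0, 1.3, 0, 0, 0, 0, 0, 1.2, 0, 0, 0, 0, 0, 0, 0, 0, 0, 0, 1, 0, 0, 0, 0, 0, 1, 0, 0, 0, 0, 0, 0, 0, 0, 0, 0, 0])

```text
time: 13.35
eef_pos: [524.9, 210.7, 53.3]
ee_rot: [-1.378, 1.567, -2.707]
wrist_force: [1.5, 0.9, -0.0]
finger_gap: 0.17
```

```bash
cat >> h.py <<'E'
def dists(f,us):
    "along-clip distance from the axle (mm) and height, for bright/metal runs down given columns"
    s=np.load(f+'.npz');z=s['p'].astype(int);a=np.array([636.9,237.6]);d=np.array([.971,.239])
    for u in us:
        o=[]
        for v in range(0,130,3):
            q=px(f,u,v)
            if z[v,u].mean()>165: o.append((v,int(round(-(q[:2]-a)@d)),int(round(q[2]))))
        print(u,*o)
E
python3 -c "
from h import *
plan([505.8,205.4,49],0.24);snap('wrist','w8');dists('w8',[302,317,332])
z=np.load('w8.npz')['p'].astype(int)
for v in (10,40,56): print(v,[(u,int(px('w8',u,v)[2])) for u in range(270,370,2) if z[v,u].mean()>165])"
```

```text
pos [524.9 210.7  53.3] yaw 0.2417 x [-0.0037 -0.0017 -1.    ] F [ 1.5  0.9 -0. ] t 13.35 gap 0.17
shift now-axes cm [ 0.44  -1.983  0.059] goal-axes cm [ 0.432 -1.985  0.063] rotvec [0.0017 0.0008 0.004 ] world [-19.1  -5.3  -4.3]
302 (0, -8, 60) (3, -7, 61) (6, -6, 61) (9, -5, 61) (12, -4, 61) (15, -3, 62) (18, -2, 61) (21, 0, 62) (24, 0, 61) (27, 1, 61) (30, 2, 61) (33, 3, 60) (36, 4, 60) (39, 5, 60) (42, 7, 62) (45, 8, 61) (54, 7, 43) (57, 9, 43) (60, 10, 43) (63, 11, 43) (66, 12, 43) (69, 14, 47) (72, 15, 48) (75, 16, 47) (78, 18, 47) (111, 31, 40) (114, 32, 40) (117, 34, 40)
317 (0, -8, 60) (3, -6, 62) (6, 43, 222) (9, -5, 59) (12, -4, 61) (15, -3, 61) (18, -2, 60) (21, -1, 62) (24, 0, 61) (27, 1, 61) (30, 2, 60) (33, 4, 61) (36, 5, 62) (39, 6, 61) (42, 6, 59) (45, 8, 62) (48, 9, 60) (51, 10, 60) (60, 10, 42) (63, 11, 43) (66, 12, 42) (69, 14, 44) (72, 15, 43) (75, 16, 43) (78, 17, 42) (87, 24, 72) (90, 26, 72) (93, 27, 72) (96, 28, 72) (99, 29, 71) (102, 30, 73) (105, 31, 72) (108, 32, 73) (111, 33, 72) (114, 34, 73) (117, 35, 74) (120, 36, 71) (123, 38, 73) (126, 39, 71) (129
[... 834 characters left out ...]
2), (288, 41), (290, 42), (292, 43), (294, 57), (296, 59), (298, 59), (300, 59), (302, 60), (304, 61), (306, 60), (308, 60), (310, 60), (312, 60), (314, 60), (316, 60), (318, 61), (320, 60), (322, 60), (324, 61), (326, 60), (328, 60), (330, 60), (332, 60), (334, 60), (336, 59), (338, 61), (340, 58), (342, 43), (344, 44), (346, 43), (348, 43), (350, 42), (352, 43), (354, 42), (356, 43), (358, 28)]
56 [(282, 42), (284, 43), (286, 42), (288, 43), (290, 42), (292, 42), (294, 42), (296, 43), (298, 43), (300, 43), (302, 42), (304, 41), (306, 43), (308, 43), (330, 42), (332, 42), (334, 42), (336, 42), (338, 43), (340, 42), (342, 42), (344, 41), (346, 42), (348, 42), (350, 44), (352, 42), (354, 29)]
```

>>> carry_out(increments=[0.2, 0, 0, 0, 0, 0, 0.3, 0, 0, 0, 0, 0, 0, 0, 0, 0, 0, 0, 0, -0.2, 0, 0, 0, 0, 0, -0.2, 0, 0, 0, 0, 0, -0.2, 0, 0, 0, 0, 0, -0.2, 0, 0, 0, 0, 0, -0.2, 0, 0, 0, 0])

```text
time: 14.2
eef_pos: [517.0, 209.0, 50.4]
ee_rot: [2.347, 1.571, 1.018]
wrist_force: [-0.9, 0.1, -0.4]
finger_gap: 0.176
```

>>> carry_out(increments=[0, -0.2, 0, 0, 0, 0, 0, -0.2, 0, 0, 0, 0, 0, -0.2, 0, 0, 0, 0, 0, -0.2, 0, 0, 0, 0, 0, 0, 0, 0, 0, 0])

```text
time: 14.7
eef_pos: [509.1, 207.0, 50.3]
ee_rot: [-1.799, 1.571, -3.128]
wrist_force: [-0.1, 0.5, -0.2]
finger_gap: 0.172
```

```bash
python3 -c "
from h import *
plan([505.8,205.4,49],0.24);snap('wrist','w9');dists('w9',[284,289,302,317,332,345])"
```

```text
pos [509.1 207.   50.3] yaw 0.2418 x [-3.e-04 -0.e+00 -1.e+00] F [-0.1  0.5 -0.2] t 14.7 gap 0.172
shift now-axes cm [ 0.126 -0.357  0.077] goal-axes cm [ 0.126 -0.357  0.078] rotvec [ 0.0018 -0.0001  0.0003] world [-3.3 -1.6 -1.3]
284 (0, 3, 41) (3, 5, 43) (6, 6, 43) (9, 7, 42) (12, 8, 43) (15, 9, 44) (18, 10, 43) (90, 38, 33) (93, 39, 33) (96, 40, 33) (99, 42, 33) (102, 43, 32) (105, 44, 32) (108, 46, 33) (111, 47, 32) (114, 48, 32) (117, 50, 33) (120, 51, 33) (123, 52, 33) (126, 54, 32) (129, 55, 33)
289 (0, 4, 44) (3, 5, 43) (6, 6, 43) (9, 7, 44) (12, 8, 43) (15, 9, 43) (18, 10, 43) (21, 11, 43) (24, 12, 42) (90, 37, 32) (93, 39, 32) (96, 40, 33)
302 (9, 7, 42) (12, 8, 44) (15, 9, 43) (18, 10, 42) (21, 11, 43) (24, 12, 42) (27, 13, 42) (30, 14, 41) (33, 16, 43) (45, 18, 30) (48, 20, 33) (51, 21, 32) (54, 22, 33) (57, 23, 33) (90, 37, 32) (93, 39, 32) (96, 40, 33)
317 (0, 9, 60) (3, 11, 62) (15, 9, 44) (18, 10, 44) (21, 11, 43) (24, 12, 42) (27, 13, 42) (30, 15, 44) (33, 16, 43) (36, 17, 43) (39, 18, 41) (87, 41, 68) (90, 42, 70) (93, 43, 70) (96, 44, 69) (99, 45, 70) (102, 46, 71) (105, 47, 69) (108, 48, 69) (111, 49, 70) (114, 51, 69) (117, 52, 70) (120, 53, 70) (123, 54, 70) (126, 55, 70) (129, 56, 70)
332 (9, 9, 49) (12, 8, 43) (15, 9, 43) (18, 10, 42) (21, 12, 44) (24, 12, 42) (27, 14, 43) (30, 15, 43) (33, 16, 44) (36, 17, 42) (48, 20, 34) (51, 21, 32) (54, 22, 32) (57, 23, 32) (90, 37, 32) (93, 39, 32) (96, 40, 32)
345 (0, 3, 42) (3, 5, 44) (6, 5, 42) (9, 7, 43) (12, 8, 43) (15, 9, 44) (18, 10, 43) (21, 12, 43) (24, 12, 42) (27, 14, 44) (90, 37, 28) (93, 39, 32) (96, 40, 34) (99, 41, 32) (102, 43, 33) (105, 44, 32) (108, 45, 31) (111, 47, 33) (114, 48, 34) (117, 50, 33) (120, 51, 33) (123, 52, 33) (126, 54, 32) (129, 55, 33)
```

The clip now lies flat on the disc (z≈33), arm tips at 19 mm from the axis and outside the hub. I'll lift straight up and return the pick.

>>> carry_out(increments=[-1, 0, 0, 0, 0, 0, -2, 0, 0, 0, 0, 0, -3, 0, 0, 0, 0, 0, -3, 0, 0, 0, 0, 0, 0, 0, 0, 0, 0, 0, 0, 0, 0, 0, 0, 0])

```text
time: 15.35
eef_pos: [509.7, 207.4, 141.1]
ee_rot: [2.18, 1.569, 0.851]
wrist_force: [0.3, 0.3, -0.9]
finger_gap: 0.166
```

```bash
python3 -c "
from h import *
rows([553,-177.4,125],-0.0103,12)
snap('wrist','w10');dists('w10',[300,317,333])"
```

```text
0.13, -0.42, 3.2, 0.021, -0.0, -0.0
0.13, -0.35, 3.21, 0.021, -0.0, -0.0
0.13, -0.28, 3.21, 0.021, -0.0, -0.0
0.13, -0.22, 3.22, 0.021, -0.0, -0.0
0.13, -0.15, 3.22, 0.021, -0.0, -0.0
0.13, -0.08, 3.23, 0.021, -0.0, -0.0
0.13, -0.01, 3.23, 0.021, -0.0, -0.0
0.13, 0.06, 3.23, 0.021, -0.0, -0.0
0.13, 0.12, 3.23, 0.021, -0.0, -0.0
0.13, 0.19, 3.22, 0.021, -0.0, -0.0
0.13, 0.26, 3.22, 0.021, -0.0, -0.0
0.13, 0.33, 3.21, 0.021, -0.0, -0.0
300 (24, -13, 44) (27, -11, 42) (30, -9, 43) (33, -8, 43) (36, -6, 44) (39, -4, 42) (42, -2, 44) (45, -1, 43) (48, 1, 42) (51, 3, 44) (54, 5, 43) (57, 6, 42) (60, 8, 43) (63, 10, 43) (66, 12, 42) (90, 26, 32) (93, 28, 31) (96, 30, 32) (99, 32, 32) (102, 33, 31) (105, 36, 32) (108, 38, 31) (111, 40, 34)
317 (15, -22, 28) (18, -16, 43) (21, -10, 59) (24, -8, 61) (27, -6, 61) (30, -5, 61) (33, -3, 61) (36, -1, 62) (39, 0, 60) (42, 2, 61) (45, 3, 61) (48, 5, 61) (51, 7, 60) (54, 9, 61) (57, 10, 61) (63, 10, 43) (66, 12, 43) (69, 14, 43) (72, 16, 43) (75, 18, 43) (87, 40, 159) (90, 41, 161) (93, 42, 160) (96, 44, 163) (99, 44, 160) (102, 46, 160) (105, 47, 159) (108, 48, 160) (111, 49, 160) (114, 50, 161) (117, 51, 162) (120, 52, 160) (123, 53, 161) (126, 54, 160) (129, 55, 161)
333 (21, -15, 43) (24, -13, 42) (27, -11, 44) (30, -5, 59) (33, -3, 61) (36, -1, 62) (39, 0, 61) (42, 2, 62) (45, 4, 62) (48, 5, 58) (51, 3, 42) (54, 5, 43) (57, 7, 43) (60, 8, 43) (63, 10, 42) (66, 12, 42) (69, 14, 42) (78, 18, 31) (87, 24, 33) (90, 26, 32) (93, 28, 32) (96, 29, 31) (99, 32, 32) (102, 34, 33) (105, 36, 31) (108, 60, 310) (111, 40, 32)
```

>>> carry_out(increments=[0.13, -0.42, 3.2, 0.021, 0, 0, 0.13, -0.35, 3.21, 0.021, 0, 0, 0.13, -0.28, 3.21, 0.021, 0, 0, 0.13, -0.22, 3.22, 0.021, 0, 0, 0.13, -0.15, 3.22, 0.021, 0, 0, 0.13, -0.08, 3.23, 0.021, 0, 0, 0.13, -0.01, 3.23, 0.021, 0, 0, 0.13, 0.06, 3.23, 0.021, 0, 0, 0.13, 0.12, 3.23, 0.021, 0, 0, 0.13, 0.19, 3.22, 0.021, 0, 0, 0.13, 0.26, 3.22, 0.021, 0, 0, 0.13, 0.33, 3.21, 0.021, 0, 0])

```text
time: 16.6
eef_pos: [551.8, -178.9, 123.2]
ee_rot: [-1.708, 1.568, 2.993]
wrist_force: [1.3, 0.7, -0.2]
finger_gap: 0.173
```

>>> carry_out(increments=[0, 0, 0, 0, 0, 0, 0, 0, 0, 0, 0, 0])

```text
time: 16.8
eef_pos: [551.6, -178.3, 123.4]
ee_rot: [-1.683, 1.568, 3.018]
wrist_force: [0.2, -0.7, -0.5]
finger_gap: 0.17
```

```bash
python3 -c "
from h import *
np.set_printoptions(precision=1,suppress=True)
plan([553,-177.4,33],-0.0103)
snap('wrist','w11');s=np.load('w11.npz');I=np.linalg.inv(T_tool(dict(eef_pos=s['pos'],ee_rot=s['rot'])))
for v in (95,130,170,205,230,270): q=px('w11',317,v);print(v,q,(I@np.r_[q,1])[:3],s['p'][v,317])
"
```

```text
pos [ 551.6 -178.3  123.4] yaw -0.012 x [-0.  0. -1.] F [ 0.2 -0.7 -0.5] t 16.8 gap 0.17
shift now-axes cm [ 9.   0.2 -0.1] goal-axes cm [ 9.   0.1 -0.1] rotvec [-0. -0.  0.] world [  1.4   0.9 -90.4]
95 [ 639.4 -179.5  142.1] [-18.9  87.8   0.2] [196 201 206]
130 [ 626.6 -179.4  143.2] [-19.9  74.9   0.2] [196 201 207]
170 [ 611.3 -179.2  143. ] [-19.7  59.6   0.2] [196 202 207]
205 [ 597.2 -179.   143.6] [-20.3  45.5   0.2] [191 195 198]
230 [ 587.8 -178.9  148.2] [-24.8  36.1   0.2] [109 106 105]
270 [ 570.9 -178.7  148.8] [-25.4  19.2   0.2] [99 97 97]
```

>>> carry_out(increments=[3, 0.13, -0.09, 0, 0, 0, 3, 0, 0, 0, 0, 0, 2, 0, 0, 0, 0, 0, 0.6, 0, 0, 0, 0, 0, 0.3, 0, 0, 0, 0, 0, 0, 0, 0, 0, 0, 0, 0, 0, 0, 0, 0, 0])

```text
time: 17.55
eef_pos: [554.8, -176.9, 36.7]
ee_rot: [1.476, 1.569, -0.105]
wrist_force: [-0.2, 0.3, 0.6]
finger_gap: 0.17
```

>>> carry_out(increments=[0.1, 0, 0, 0, 0, 0, 0, 0, 0, 0, 0, 0])

```text
time: 17.75
eef_pos: [554.4, -177.0, 35.3]
ee_rot: [1.588, 1.57, 0.007]
wrist_force: [0.2, -1.2, -0.6]
finger_gap: 0.169
```

>>> carry_out(increments=[0.1, -0.1, 0, 0, 0, 0, 0.1, 0, 0, 0, 0, 0, 0, 0, 0, 0, 0, 0])

```text
time: 18.05
eef_pos: [553.0, -177.0, 32.7]
ee_rot: [2.719, 1.571, 1.138]
wrist_force: [-0.4, 0.1, -0.1]
finger_gap: 0.17
```

>>> carry_out(increments=[0.04, 0, 0, 0, 0, 0, 0, 0, 0, 0, 0, 0])

```text
time: 18.25
eef_pos: [553.0, -177.0, 32.7]
ee_rot: [3.044, 1.57, 1.463]
wrist_force: [-1.9, 0.1, 3.3]
finger_gap: 0.169
```

Contact with the slot floor (Fz 3.3 N at the original height). I'll open partly, rise, and check.

>>> carry_out(increments=[0, 0, 0, 0, 0, 0, 0, 0, 0, 0, 0, 0, 0, 0, 0, 0, 0, 0, 0, 0, 0, 0, 0, 0, 0, 0, 0, 0, 0, 0, 0, 0, 0, 0, 0, 0], claw=0.1)

```text
time: 18.85
eef_pos: [553.0, -177.0, 32.3]
ee_rot: [2.759, 1.571, 1.177]
wrist_force: [0.7, -0.4, 0.2]
finger_gap: 0.453
```

>>> carry_out(increments=[-1, 0, 0, 0, 0, 0, -2, 0, 0, 0, 0, 0, -3, 0, 0, 0, 0, 0, -4, 0, 0, 0, 0, 0, -4, 0, 0, 0, 0, 0, 0, 0, 0, 0, 0, 0, 0, 0, 0, 0, 0, 0])

```text
time: 19.55
eef_pos: [553.5, -176.8, 173.5]
ee_rot: [1.782, 1.568, 0.201]
wrist_force: [-0.3, 0.2, -1.3]
finger_gap: 0.451
```

```bash
python3 -c "
from h import *
np.set_printoptions(precision=1,suppress=True)
plan([550.4,-177.2,173.8],-0.0103)
snap('wrist','w12');snap('top','t12');snap('side','s12')
s=np.load('w12.npz');P=s['p'].astype(int)
for v in range(100,290,15):
  r=P[v,290:345].mean(1);m=[290+i for i in range(55) if (r[i]<110 if v>185 else (P[v,290+i].max()-P[v,290+i].min()<25 and r[i]>150))]
  if m: u=sum(m)/len(m);q=px('w12',u,int(v));print(v,round(u,1),len(m),q)
a,b=np.load('top0.npz')['p'].astype(int),np.load('t12.npz')['p'].astype(int)
D=abs(a-b).max(2)
print('rest diff',(D[190:310,430:555]>30).sum(),'small wheel diff',(D[195:272,290:370]>30).sum(),'large wheel diff',(D[180:270,130:230]>30).sum())
a,b=np.load('side0.npz')['p'].astype(int),np.load('s12.npz')['p'].astype(int)
print('side small diff',(abs(a-b).max(2)[230:295,288:370]>30).sum())
"
```

```text
pos [ 553.5 -176.8  173.5] yaw -0.01 x [ 0.  0. -1.] F [-0.3  0.2 -1.3] t 19.55 gap 0.451
shift now-axes cm [-0.  -0.3  0. ] goal-axes cm [-0.  -0.3  0. ] rotvec [ 0. -0. -0.] world [-3.1 -0.4  0.3]
115 316.5 6 [ 642.9 -177.4   51.3]
130 317.0 7 [ 632.  -177.7   51.7]
145 317.0 7 [ 621.  -177.5   51.3]
160 317.0 7 [ 609.7 -177.4   50.3]
175 317.0 7 [ 598.4 -177.3   53.6]
190 320.8 4 [ 587.3 -180.1   57.7]
205 318.8 9 [ 575.6 -178.5   58.2]
220 317.0 17 [ 563.4 -177.    57. ]
235 316.5 18 [ 551.1 -176.5   57. ]
250 316.5 18 [ 538.5 -176.3   56.8]
265 310.0 25 [ 525.7 -170.9   56.6]
280 317.0 17 [ 489.8 -176.2   -1.2]
rest diff 8305 small wheel diff 0 large wheel diff 558
side small diff 0
```

```bash
python3 -c "
from h import *
np.set_printoptions(precision=1,suppress=True)
z=np.load('t12.npz')['p'].astype(int)
m=[(u,v) for v in range(215,258) for u in range(160,212) if z[v,u].mean()>130 and (px('t12',u,v)[2]<40)]
q=np.array([px('t12',u,v,32) for u,v in m]);d=-(q[:,:2]-[636.9,237.6])@[.971,.239];print('clip px',len(m),'dist from axle',d.min(),d.max())
print('scriber top',px('w12',411,230),px('w1',411,230))
print(finish_job())"
```

```text
clip px 184 dist from axle -6.139706749433081 62.35487106783881
scriber top [ 554.5 -251.9   56.9] [ 549.1 -252.5   57.1]
the job is handed in; nothing more can be done
None
```

The large wheel's clip is off its axle, the hooked pick is back level in its own slot, and the small wheel's clip is still in place. I handed the job in at about 20 s of the 48 s.

**How the pull went:** I hooked the loop and pulled with about 5 N. The clip sprang loose after about 15 mm and tilted, and the tip rode over the loop's outer bar. I put the tip back in the loop, deeper, and pulled the clip out to about 21 mm. Its arm ends were then clear of the axle head but still leaned on the hub. For the last stretch I drew it clear with the tip behind the loop's inner bar, between the arms, so that part was not done through the loop itself. Only the pick touched the clip.

**Last checks:**
- **Clip:** after the last pull it lay flat on the disc (depth about 33 mm), arm ends about 19 mm from the axis and outside the 18 mm hub. It was still lying there when the pick lifted away.
- **Pick:** handle top at 57–58 mm along its length, shank at 50–54 mm. It lies in its slot within about 2 mm of where it started.
- **Small wheel and clip:** no pixel changed in the top or side pictures.
- **Inconclusive:** the arm hid the rest in the final top picture, so I judged the pick from the wrist camera only. An automatic check of the clip's distance from the axle in that picture gave no usable result, as it also picked up wheel pixels (–6 to 62 mm). I had no picture views left to look again.

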